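Dress the Easter display board

ROBOT

A 7-joint arm with a two-finger parallel gripper is mounted at the origin on the work surface. World frame = base frame: x ahead of the robot, y to its left, z up, the work surface at z = 0. Lengths are in m, angles in rad, forces in N, time in s.
With the tool pointing down it reaches from about 0.425 to 0.925 m from the base axis. Payload 6.8 kg.
Tool frame: the origin (TCP) lies on the centre line of the jaws, within the pads' length; the fingertips stand 25 mm ahead of it and the grasp point (between the pads) lies 6 mm ahead of it; z points along the fingers, y is the line along which they close (so a half turn about z gives the same grasp; the last joint's range is limited). The gripper opens to 85 mm and grips with 20 to 120 N. Pads are 22 mm wide; open, the fingers measure 114 mm over their backs; the gripper's body (76 mm by 85 mm) begins 54 mm behind the grasp point. The pads swing forward as they close: fully open they stand 13 mm farther back than shut.
Start: joints at [-1.429, 0.477, 0.022, 1.555, -0.011, 1.109, -0.083], TCP at [0.167, 0.654, 0.256] pointing down, gripper open.
Joint ranges: [-2.96, 2.96], [-0.34, 2.1], [-1.41, 1.46], [0.24, 2.44], [-1.37, 4.51], [0.17, 1.92], [-2.96, 2.96]. Speed limits (rad/s): [2.39, 2.39, 3.14, 3.14, 3.14, 3.14, 3.14].

INTERFACE

Orientations are given as a rotation vector (axis times angle).
In Python, from bench import status, imaging, workorder gives the robot as it stands.
- The arm moves only by the tool send_rows, never from a script. Its argument "steps" is a list of rows, each an object of numbers: "dx", "dy", "dz": the shift along the tool's x, y, z in cm; "yaw": the turn about the tool's z in degrees; "gripper": the opening, from 0 (shut) to 1 (fully open). A call has 1 to 5 rows; each row is the pose to reach, as a shift and turn from the pose commanded when the call began, along the tool's axes at that moment; what a row does not reach only later rows make up. A row lasts 1/8 s, in which the tool goes at most 62.5 mm and 10.7 degrees, less where a joint would pass 70% of its speed; a pose out of reach is approached as far as the arm can. A call with a gripper value outside its range is refused whole. The fingers move at their own pace and stop on an object; "force" is the grip in N (left out, the last holds). Time passes only in rows, so rows that repeat a pose let the fingers close. It gives the time, the measured TCP pose, the force, the opening and the grip force at its end, in the units of the state.
- status.get_obs(): the state, without advancing time (a new reading comes with each control period).
- imaging.grab_frame(name): name is "scene" or "top"; returns a dict with "color" (420x560x3 uint8, red, green, blue), "depth" (420x560 float32, m along the optical axis (not along the pixel's ray), 0 where there is no reading), "K" (3x3 intrinsics, pixels), "k1" (the pictures are not rectified: a ray, as slopes to the right and down, at radius r is drawn at 1 + k1 r^2 times it, then the intrinsics apply), "R" (3x3) and "t" (3): a world point X has camera coordinates R X + t. Camera axes: x right, y down, z forward; pixel columns grow to the right and rows downward; lengths in m; the calibration is good to about 2 mm. A picture is of the moment at which its call begins.
- workorder.hand_in(): hands the job in; it is judged then, once.
The state is a dict: "clock": time; "joints": joint angles; "qvel": joint speeds; "tau": joint torques, N m; "tcp_pos": TCP position; "orientation": TCP orientation; "contact_force": force on the tool from outside, world axes, zero at the start; "moment": the same for the moment, N m; "grip_width": finger opening in m; "gripper_force": force on a finger pad.
Only numpy, scipy, OpenCV 4.12 (cv2) and the standard library are available. Lean on these libraries where they do the work, as an engineer would, in place of code of your own. Each camera call takes 0.05 s, during which the arm holds its last target. There are 200 camera calls.

TASK

Dress the light wooden display board on the chocolate maker's bench: lay the gold cake disc flat on the board exactly midway between the pink and the green gift box, and set the egg with the yellow duck upright on the middle of that disc. Set the egg with the white bunny upright on the middle of the pink box's top, and stand the amber jar on the board squarely in front of the middle of the green box (the side away from the board's dark back rail), leaving a gap of 2 cm between jar and box. Leave the loose undecorated egg and the white cup standing where they are.

Things in the scene. Friction and masses are not known exactly. Their poses are not given: they have to be found in the camera images.
- board: light wooden display board, fixed, 220 mm deep (own x, from -130 to +90 mm), 320 mm wide (own y), 12 mm thick. Own +x points to its back edge, along which a dark rail 12 mm thick rises to 36 mm above the bench (at x = +84 mm). Origin: at bench height exactly below the midpoint between the two gift boxes. Place and yaw change
- pink_box: pink gift box, closed, 70 x 70 x 45 mm, fixed on the board and square to it (same x, y axes). Origin: centre of its underside, 12 mm above the bench; flat top 45 mm above the origin. Centre 85 mm to one side of the board's origin along the board's y, the other box as far to the other side; they may swap. White ribbon
- green_box: green gift box, closed, 70 x 70 x 45 mm, fixed on the board and square to it (same x, y axes). Origin: centre of its underside, 12 mm above the bench; flat top 45 mm above the origin. Centre 85 mm to one side of the board's origin along the board's y, the other box as far to the other side; they may swap. Front: its -x side; the jar's axis belongs at x = -80 mm
- drum: gold cake disc (rigid cake drum), round, 60 mm across, 12 mm thick, lying flat and loose on the bench at the start. Origin: centre of its underside. About 60 g
- duck_egg: with a flat yellow sugar duck (orange beak) on top, look only, up to 54 mm: chocolate egg lying on a flat chocolate base, loose, about 90 g. 66 mm long (own x), 46 mm wide (own y), shell 49 mm tall; sides widest and upright from 17 to 35 mm above the underside; base 56 x 40 x 10 mm. Origin: centre of underside
- bunny_egg: with a flat white sugar bunny (two ears, blue dots) on top, look only, up to 54 mm: chocolate egg lying on a flat chocolate base, loose, about 90 g. 66 mm long (own x), 46 mm wide (own y), shell 49 mm tall; sides widest and upright from 17 to 35 mm above the underside; base 56 x 40 x 10 mm. Origin: centre of underside
- jar: amber glass jar with a red lid, closed, round, 50 mm across, 65 mm tall, standing loose on the bench at the start. Origin: centre of its underside. About 120 g
- plain_egg: undecorated, alone on the bench (not those in the tray), to be left alone: chocolate egg lying on a flat chocolate base, loose, about 90 g. 66 mm long (own x), 46 mm wide (own y), shell 49 mm tall; sides widest and upright from 17 to 35 mm above the underside; base 56 x 40 x 10 mm. Origin: centre of underside
- cup: white ceramic cup, empty, 58 mm across the rim, 55 mm tall, loose, to be left alone. Origin: centre of its underside
Not all that is in view belongs to the job. There is more than one size of the jar; the one meant has the size given above.

How it is judged:
By the outcome, as a careful person would: the job done as asked, in the order asked, and still so for the second after the job is handed in, with the robot touching nothing.
It also fails if it takes over 136 s, if anything falls off the work surface, if the arm or the gripper's body presses on something with over 40 N, if the wrist force passes 120 N, or if a joint passes its speed limit or range.

## Working session

There is one attempt and no reset: what is moved stays moved. The work goes in short steps, Python scripts to look and compute and a tool call to move; the robot and the scene stay as the last step left them, time stands still between calls to the robot, and variables do not carry over. Pictures are saved under pics/ and viewed, at most 14 in all, crops included, and the job is handed in when it is done.

Besides the shell and the picture viewer there is one more tool, called after "Emit:" as name(argument=value, ...), one argument or row to a line, values as JSON. send_rows: Moves the arm, as the interface text tells. Its arguments: {"type":"object","properties":{"steps":{"type":"array"},"force":{"type":"number"}},"required":["steps"]}

```bash
ls; mkdir -p pics
python3 - <<'E'
from bench import status, imaging
import cv2,numpy as np
print(status.get_obs())
for n in("scene","top"):
    f=imaging.grab_frame(n); np.savez(f"{n}0.npz",**f)
    cv2.imwrite(f"pics/{n}0.png",f["color"][:,:,::-1]); print(n,f["K"],f["k1"],f["R"],f["t"])
E
```

```text
pics
{'clock': 0.0, 'joints': array([-1.42907116,  0.47783282,  0.02229648,  1.55643482, -0.01150755,
        1.1093066 , -0.08310911]), 'qvel': array([-0.00035759,  0.00065442, -0.00110109,  0.00011873, -0.00074872,
        0.00163951,  0.00077326]), 'tau': array([-3.07501878e-04, -5.96437633e+01,  1.60755102e+00, -2.81199092e+01,
        1.24006905e-02,  9.21606144e-03,  3.10900668e-05]), 'tcp_pos': array([0.16673218, 0.653523  , 0.25530992]), 'orientation': array([-3.91315362e-01, -3.11700498e+00,  2.90659558e-03]), 'contact_force': array([-1.36135857,  0.12510087, -0.29258903]), 'moment': array([ 0.04495366,  0.0148115 , -0.01373142]), 'gripper_force': 0.0, 'grip_width': 0.08533504010581808}
scene [[443.97753449   0.         284.81921915]
 [  0.         443.97753449 206.10309172]
 [  0.           0.           1.        ]] -0.0005309197249686604 [[ 0.85344857  0.52114998 -0.00531358]
 [ 0.33047455 -0.54902098 -0.76769951]
 [-0.40300385  0.65343604 -0.64078798]] [-0.36924642 -0.11711231  1.16940064]
top [[534.44088348   0.         286.56131294]
 [  0.         534.44088348 207.85446794]
 [  0.           0.           1.        ]] -0.04912144364624211 [[-0.0270282  -0.99938658  0.0222697 ]
 [-0.987727    0.02327127 -0.15444683]
 [ 0.15383384 -0.02617081 -0.98775009]] [-0.0088577   0.45018086  1.30001352]
```

View pics/scene0.png

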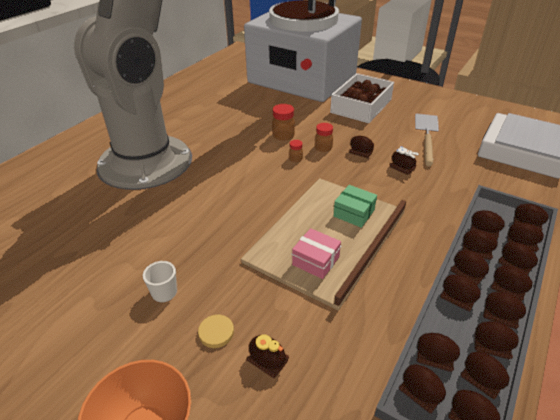

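View pics/top0.png

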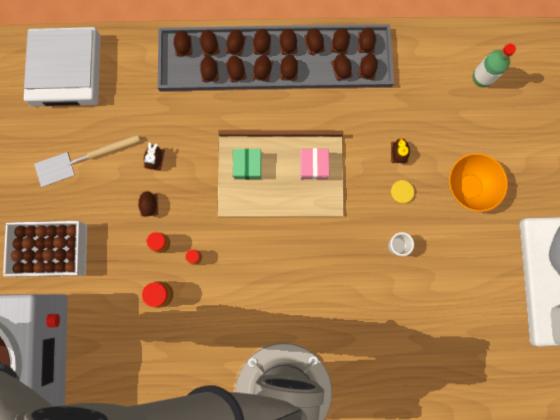

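The candidates, with top-view pixels:
- **Jars:** (157,242), (193,257) and (155,295), all red lids, so size decides.
- **Eggs:** duck (401,151), bunny (153,157), plain (148,204), with more in the tray.
- **Gold disc:** (402,192). The orange bowl is at (478,183).
- **Boxes:** green (247,164), pink (315,163).

Next I'll measure them from both views.

```bash
cat > h.py <<'E'
import numpy as np, cv2
def dist(f): return np.array([f["k1"],0,0,0,0],float)
def rays(f,px):
    n=cv2.undistortPoints(np.asarray(px,float).reshape(-1,1,2),f["K"],dist(f))[:,0]
    d=np.c_[n,np.ones(len(n))]@f["R"]; return -f["R"].T@f["t"],d      # scaled: depth*d
def plane(f,px,z):
    c,d=rays(f,px); return c+d*((z-c[2])/d[:,2])[:,None]
def cloud(f):
    h,w=f["depth"].shape; u,v=np.meshgrid(np.arange(w),np.arange(h))
    c,d=rays(f,np.c_[u.ravel(),v.ravel()]); P=c+d*f["depth"].reshape(-1,1)
    return P.reshape(h,w,3)
def tri(f,p,g,q):
    a,d=rays(f,[p]); b,e=rays(g,[q]); d=d[0];e=e[0]
    s=np.linalg.lstsq(np.c_[d,-e],b-a,rcond=None)[0]
    return (a+s[0]*d+b+s[1]*e)/2, np.linalg.norm(a+s[0]*d-b-s[1]*e)
def proj(f,X):
    return cv2.projectPoints(np.asarray(X,float).reshape(-1,1,3),cv2.Rodrigues(f["R"])[0],f["t"],f["K"],dist(f))[0][:,0]
def mask(f,lo,hi):
    return cv2.inRange(cv2.cvtColor(f["color"],cv2.COLOR_RGB2HSV),np.array(lo),np.array(hi))
def blobs(m,amin=40):
    n,l,s,c=cv2.connectedComponentsWithStats(m); return [(c[i],s[i,4],l==i) for i in range(1,n) if s[i,4]>=amin]
E
python3 - <<'E'
from h import *
np.set_printoptions(precision=4,suppress=True)
F={n:dict(np.load(n+"0.npz")) for n in("scene","top")}
C={"red":((0,190,110),(6,255,255)),"green":((65,90,40),(90,255,255)),"pink":((160,60,90),(179,200,255)),"yel":((20,150,120),(32,255,255)),"white":((0,0,170),(179,60,255))}
for n,f in F.items():
    P=cloud(f); print(n,"bench z",np.median(P[230:260,290:330,2]) if n=="top" else np.median(P[330:350,330:380,2]))
    for k,(a,b) in C.items():
        for c,s,l in blobs(mask(f,a,b)):
            Q=P[l&(f["depth"]>0)]
            if len(Q)and np.all(abs(np.median(Q,0)[:2]-[.55,0])<[.4,.55]): print(n,k,c.round(1),s,np.median(Q,0),"z90",np.percentile(Q[:,2],90).round(4),"ext",(np.percentile(Q,98,0)-np.percentile(Q,2,0)))
# dark chocolate
f=F["top"];P=cloud(f)
for k,(u,v) in {"duck":(401,151),"bunny":(153,157),"plain":(148,204)}.items():
    m=np.zeros(f["depth"].shape,bool); m[v-25:v+25,u-22:u+22]=1
    m&=(P[...,2]>.012)&(f["depth"]>0); Q=P[m]
    print(k,m.sum(),cv2.minAreaRect(Q[:,:2].astype(np.float32)*1000),"maxz",np.percentile(Q[:,2],[50,95,99]))
im=cv2.resize(f["color"][120:320,120:220],None,fx=3,fy=3,interpolation=2)
g=F["scene"]["color"]; im2=cv2.resize(g[90:190,260:440],None,fx=2.6,fy=2.6,interpolation=2)
im3=cv2.resize(f["color"][120:220,370:440],None,fx=2.6,fy=2.6)
o=np.zeros((600,800,3),np.uint8);o[:,:300]=im;o[:260,300:768]=im2;o[300:560,320:502]=im3
cv2.imwrite("pics/c0.png",o[:,:,::-1])
E
```

```text
scene bench z 0.0010634725299358827
scene red [305.9  63.7] 43 [0.1952 0.5103 0.1266] z90 0.1347 ext [0.0235 0.0203 0.0205]
scene green [355.5 207. ] 271 [0.5753 0.072  0.0461] z90 0.0588 ext [0.0666 0.0586 0.038 ]
scene pink [324.1 240.7] 391 [ 0.5674 -0.072   0.0579] z90 0.0594 ext [0.0675 0.0255 0.039 ]
scene pink [311.3 258.6] 913 [ 0.5642 -0.1245  0.0552] z90 0.059 ext [0.0658 0.0304 0.0418]
scene yel [264.8 346.2] 52 [ 0.5941 -0.3229  0.0519] z90 0.054 ext [0.0414 0.0212 0.013 ]
scene white [407.  151.4] 92 [0.5897 0.3199 0.0521] z90 0.0539 ext [0.0607 0.1125 0.0554]
scene white [316.9 244.5] 177 [ 0.5602 -0.091   0.0583] z90 0.0595 ext [0.0698 0.0146 0.0041]
scene white [158.1 273.3] 222 [ 0.3358 -0.2961  0.0555] z90 0.0573 ext [0.0992 0.0892 0.0574]
top bench z 0.0008428107792244344
top red [155.7 241. ] 267 [0.3717 0.298  0.0654] z90 0.0686 ext [0.0384 0.0394 0.0169]
top red [192. 256.] 143 [0.3346 0.2135 0.049 ] z90 0.0525 ext [0.0292 0.0285 0.0108]
top red [154.2 294.2] 482 [0.2451 0.2969 0.0841] z90 0.0877 ext [0.0509 0.0527 0.0112]
top red [ 52.3 320.4] 137 [0.192  0.514
[... 577 characters left out ...]
.0204 0.0597]
top white [150.3 153.4] 151 [0.5915 0.3177 0.052 ] z90 0.0555 ext [0.0602 0.032  0.0568]
top white [314.7 162.6] 125 [ 0.5571 -0.0926  0.0588] z90 0.0618 ext [0.0689 0.0106 0.0122]
top white [401.2 244.2] 433 [ 0.3519 -0.3072  0.0266] z90 0.0563 ext [0.0511 0.0534 0.0589]
duck 382 ((592.9541015625, -316.8931579589844), (42.89177703857422, 61.15940475463867), 87.4527359008789) maxz [0.0416 0.0552 0.0576]
bunny 445 ((603.2168579101562, 331.6247253417969), (107.40261840820312, 82.20027923583984), 78.2303237915039) maxz [0.0408 0.0551 0.0568]
plain 395 ((470.66094970703125, 328.94635009765625), (61.809749603271484, 43.34882354736328), 2.3739378452301025) maxz [0.0414 0.0506 0.053 ]
```

View pics/c0.png

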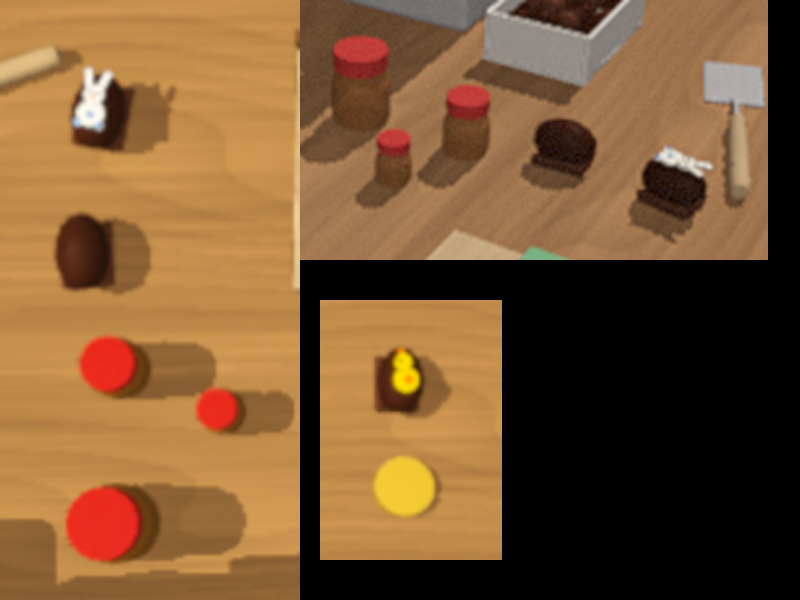

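The close crop confirms the choices. The medium jar has its lid top at about 65 mm, against 49 and 84 mm for the others. The bunny egg is the upper left one, the plain egg is below it, and the duck egg stands just behind the gold disc. Now the refined poses from both views.

```bash
cat > meas.py <<'E'
from h import *
np.set_printoptions(precision=1,suppress=True)
def box(P,ok,c,r,z0,z1,amin=30):
    m=ok&(np.linalg.norm(P[...,:2]-c,axis=2)<r)&(P[...,2]>z0)&(P[...,2]<z1)
    b=blobs(m.astype(np.uint8),amin)
    if not b: return None
    l=max(b,key=lambda t:t[1])[2]; return P[l]
def rect(Q):
    (x,y),(a,b),t=cv2.minAreaRect((Q[:,:2]*1000).astype(np.float32))
    if a<b: a,b,t=b,a,t+90
    return np.array([x,y,a,b,(t+90)%180-90])
def circ(Q): 
    h=cv2.convexHull((Q[:,:2]*1000).astype(np.float32)); (x,y),r=cv2.minEnclosingCircle(h)
    e=cv2.fitEllipse(h); return np.array([x,y,r,*e[0],*e[1]])
E
python3 - <<'E'
from meas import *
F={n:dict(np.load(n+"0.npz")) for n in("scene","top")}
G={}
for n,f in F.items():
    P=cloud(f);ok=f["depth"]>0; print(n,"cam",-f["R"].T@f["t"]*1000)
    for k,c in {"green":(.56,.077),"pink":(.557,-.092)}.items():
        Q=box(P,ok,np.array(c),.06,.051,.065); print(k,rect(Q),np.median(Q[:,2])*1000); G[n,k]=rect(Q)[:2]
    d=(G[n,"green"]-G[n,"pink"]); print("mid",(G[n,"green"]+G[n,"pink"])/2,np.linalg.norm(d),np.degrees(np.arctan2(d[1],d[0]))-90)
    for k,c in {"duck":(.593,-.317),"bunny":(.595,.318),"plain":(.47,.329)}.items():
        for z0 in(.015,.03,.04):
            Q=box(P,ok,np.array(c),.042,z0,.07); print(k,z0,rect(Q),Q[:,:2].mean(0)*1000)
    Q=box(P,ok,np.array((.489,-.318)),.045,.008,.02); print("drum",circ(Q))
    Q=box(P,ok,np.array((.372,.298)),.05,.058,.075); print("jar",circ(Q))
f,g=F["top"],F["scene"]
def big(f,lo,hi,near):
    return min(blobs(mask(f,lo,hi)),key=lambda b:np.hypot(*(b[0]-near)))
# drum outline rays on z=.012, two-view centroid triangulation
dt=big(f,(20,150,120),(32,255,255),(402,192)); ds=big(g,(18,110,90),(34,255,255),(216,332))
print("drum tri",dt[0],ds[0],[np.round(v*1000,1) for v in tri(f,dt[0],g,ds[0])],plane(f,[dt[0]],.012)*1000,plane(g,[ds[0]],.012)*1000)
yt=big(f,(20,150,120),(32,255,255),(402,148)); ys=big(g,(20,150,120),(32,255,255),(265,346))
print("duck tri",[np.round(v*1000,1) for v in tri(f,yt[0],g,ys[0])])
wt=big(f,(0,0,170),(179,60,255),(315,163)); ws=big(g,(0,0,170),(179,60,255),(317,244))
print("ribbon tri",[np.round(v*1000,1) for v in tri(f,wt[0],g,ws[0])])
rt=big(f,(0,190,110),(6,255,255),(156,241)); rs=big(g,(0,130,90),(8,255,255),(324,130))
print("lid tri",rs[0],[np.round(v*1000,1) for v in tri(f,rt[0],g,rs[0])])
# board yaw from wood: front edge
E
```

```text
scene cam [ 825.1 -636.   657.5]
green [564.   76.5  72.1  70.8  88.1] 57.832129597554015
pink [559.6 -92.9  72.3  71.   88.2] 57.91616153835466
mid [561.8  -8.2] 169.425441911129 -1.4545400431329654
duck 0.015 [ 593.5 -320.2   63.8   42.     3.4] [ 597.7 -325. ]
duck 0.03 [ 593.3 -319.8   63.4   41.3    3.4] [ 597. -324.]
duck 0.04 [ 593.2 -319.    52.6   37.9   20. ] [ 595.  -321.6]
bunny 0.015 [589.9 311.3  62.4  37.6 -10.1] [592.3 306. ]
bunny 0.03 [589.4 311.8  61.2  36.9 -10.1] [592.4 307.9]
bunny 0.04 [591.  313.2  57.1  33.6 -10.1] [591.5 311.4]
plain 0.015 [472.3 323.1  59.5  40.4  29.9] [473.1 317.8]
plain 0.03 [470.5 325.   60.2  38.2  -3.6] [472.3 319.9]
plain 0.04 [470.6 325.4  48.5  34.9  29.9] [470.9 323.1]
drum [ 488.8 -318.6   30.6  488.5 -318.9   58.9   60.7]
jar [370.5 298.2  24.9 372.2 298.3  43.2  48.5]
top cam [ 244.4   14.7 1353.8]
green [565.2  77.   71.7  67.7  -1. ] 57.90236464603038
pink [561.3 -92.5  72.4  68.2  -2. ] 58.13002069719708
mid [563.2  -7.8] 169.58430636477513 -1.296471621604823
duck 0.015 [ 593.  -316.9   61.2   42.9   -2.5] [ 589.4 -314.2]
du
[... 198 characters left out ...]
3 316.6  60.3  42.9  -3.4] [587.2 314.7]
bunny 0.04 [591.  317.3  56.1  35.7 -10.9] [589.2 315.3]
plain 0.015 [470.6 329.3  61.6  42.7   5. ] [468.4 325.5]
plain 0.03 [470.4 328.9  61.3  41.8 -10.3] [468.9 326.8]
plain 0.04 [470.3 328.7  53.2  35.2   1.7] [469.9 328. ]
drum [ 490.8 -319.3   30.4  490.4 -319.4   59.    59.4]
jar [372.7 301.   22.4 372.8 299.8  41.6  43.9]
drum tri [401.8 191.5] [215.5 330.7] [array([ 489.4, -319.2,    9.6]), np.float64(0.5)] [[ 489.1 -318.4   12. ]] [[ 490.4 -320.5   12. ]]
duck tri [array([ 593.5, -319. ,   47.4]), np.float64(4.0)]
ribbon tri [array([559.4, -92.1,  58.7]), np.float64(2.4)]
lid tri [324.2 128.9] [array([372.3, 299.5,  60.1]), np.float64(0.1)]
```

```bash
cat > go.py <<'E'
import sys,json,numpy as np
from scipy.spatial.transform import Rotation as R
from bench import status
def pose():
    o=status.get_obs(); M=R.from_rotvec(o["orientation"]).as_matrix()
    return o["tcp_pos"]*1000,np.degrees(np.arctan2(M[1,1],M[0,1])),o,M
# go.py "x,y,z,closing" ... (mm,deg): moves chained, each from the pose before
if __name__=="__main__":
    p,a,o,M=pose()
    print("t%.2f"%o["clock"],"tcp",p.round(1),"close %.1f"%a,"tilt z",M[:,2].round(3),"F",o["contact_force"].round(1),"w %.1f g %.1f"%(o["grip_width"]*1000,o["gripper_force"]),"j",o["joints"].round(2))
    for s in sys.argv[1:]:
        q=np.array([float(v) for v in s.split(",")]); d=q[:3]-p; t=np.radians(a); y=np.array([np.cos(t),np.sin(t)]); x=np.array([-y[1],y[0]])
        print(s,"dx %.2f dy %.2f dz %.2f cm yaw %.1f"%(d[:2]@x/10,d[:2]@y/10,-d[2]/10,-((q[3]-a+180)%360-180)),"dist %.0f"%np.linalg.norm(d))
        p,a=q[:3],q[3]
E
python3 go.py 400,500,220,40 550,230,200,0 560,-60,200,-30 490,-319,120,-45
```

```text
t0.10 tcp [166.7 653.6 255.4] close 75.7 tilt z [-0.    -0.002 -1.   ] F [ 0.2 -0.6 -0.3] w 85.1 g 0.0 j [-1.43  0.48  0.02  1.56 -0.01  1.11 -0.08]
400,500,220,40 dx -26.40 dy -9.12 dz 3.54 cm yaw 35.7 dist 282
550,230,200,0 dx -30.33 dy -5.86 dz 2.00 cm yaw 40.0 dist 310
560,-60,200,-30 dx -29.00 dy 1.00 dz -0.00 cm yaw 30.0 dist 290
490,-319,120,-45 dx -25.93 dy 6.89 dz 8.00 cm yaw 15.0 dist 280
```

Emit:
send_rows(
  steps=[
    {"dx":-5.3,"dy":-1.8,"dz":0.7,"yaw":7},
    {"dx":-10.6,"dy":-3.6,"dz":1.4,"yaw":14},
    {"dx":-15.8,"dy":-5.5,"dz":2.1,"yaw":21},
    {"dx":-21.1,"dy":-7.3,"dz":2.8,"yaw":28},
    {"dx":-26.4,"dy":-9.1,"dz":3.5,"yaw":35.7},
  ],
)

```text
validation failed for argument at $.st...
```

Emit:
send_rows(
  steps=[
    {"dx":-6.1,"dy":-1.2,"dz":0.4,"yaw":8},
    {"dx":-12.2,"dy":-2.4,"dz":0.8,"yaw":16},
    {"dx":-18.2,"dy":-3.5,"dz":1.2,"yaw":24},
    {"dx":-24.3,"dy":-4.7,"dz":1.6,"yaw":32},
    {"dx":-30.3,"dy":-5.9,"dz":2.0,"yaw":40},
  ],
)

```text
validation failed for argument at $.st...
```

Emit:
send_rows(
  steps=[
    {"dx":-5.8,"dy":0.2,"dz":0,"yaw":6},
    {"dx":-11.6,"dy":0.4,"dz":0,"yaw":12},
    {"dx":-17.4,"dy":0.6,"dz":0,"yaw":18},
    {"dx":-23.2,"dy":0.8,"dz":0,"yaw":24},
    {"dx":-29,"dy":1,"dz":0,"yaw":30},
  ],
)

```text
validation failed for argument at $.st...
```

```bash
python3 go.py 490,-319,120,-45 490,-319,50,-45 490,-319,33,-45
```

```text
t0.10 tcp [166.7 653.6 255.4] close 75.7 tilt z [-0.    -0.002 -1.   ] F [ 0.2 -0.6 -0.3] w 85.1 g 0.0 j [-1.43  0.48  0.02  1.56 -0.01  1.11 -0.08]
490,-319,120,-45 dx -55.36 dy -86.25 dz 13.54 cm yaw 120.7 dist 1034
490,-319,50,-45 dx 0.00 dy 0.00 dz 7.00 cm yaw -0.0 dist 70
490,-319,33,-45 dx 0.00 dy 0.00 dz 1.70 cm yaw -0.0 dist 17
```

Emit:
send_rows(
  steps=[
    {"dx":-5.3,"dy":-1.8,"dz":0.7,"yaw":7,"gripper":1},
    {"dx":-10.6,"dy":-3.6,"dz":1.4,"yaw":14,"gripper":1},
    {"dx":-15.8,"dy":-5.5,"dz":2.1,"yaw":21,"gripper":1},
    {"dx":-21.1,"dy":-7.3,"dz":2.8,"yaw":28,"gripper":1},
    {"dx":-26.4,"dy":-9.1,"dz":3.5,"yaw":35.7,"gripper":1},
  ],
)

```text
clock: 0.72
tcp_pos: [0.4013, 0.4993, 0.2208]
orientation: [-1.334, -2.844, 0.001]
contact_force: [0.8, 0.6, -0.2]
grip_width: 0.0854
gripper_force: 0.0
```

Emit:
send_rows(
  steps=[
    {"dx":-6.1,"dy":-1.2,"dz":0.4,"yaw":8,"gripper":1},
    {"dx":-12.2,"dy":-2.4,"dz":0.8,"yaw":16,"gripper":1},
    {"dx":-18.2,"dy":-3.5,"dz":1.2,"yaw":24,"gripper":1},
    {"dx":-24.3,"dy":-4.7,"dz":1.6,"yaw":32,"gripper":1},
    {"dx":-30.3,"dy":-5.9,"dz":2.0,"yaw":40,"gripper":1},
  ],
)

```text
clock: 1.35
tcp_pos: [0.5502, 0.2287, 0.201]
orientation: [-2.226, -2.216, 0.0]
contact_force: [0.9, 0.8, -0.7]
grip_width: 0.0858
gripper_force: 0.0
```

Emit:
send_rows(
  steps=[
    {"dx":-5.8,"dy":0.2,"dz":0,"yaw":6,"gripper":1},
    {"dx":-11.6,"dy":0.4,"dz":0,"yaw":12,"gripper":1},
    {"dx":-17.4,"dy":0.6,"dz":0,"yaw":18,"gripper":1},
    {"dx":-23.2,"dy":0.8,"dz":0,"yaw":24,"gripper":1},
    {"dx":-29,"dy":1,"dz":0,"yaw":30,"gripper":1},
  ],
)

```text
clock: 1.98
tcp_pos: [0.5593, -0.0611, 0.2012]
orientation: [-2.723, -1.566, 0.0]
contact_force: [0.9, 0.3, 0.0]
grip_width: 0.0854
gripper_force: 0.0
```

Emit:
send_rows(
  steps=[
    {"dx":-5.2,"dy":1.4,"dz":1.6,"yaw":3,"gripper":1},
    {"dx":-10.4,"dy":2.8,"dz":3.2,"yaw":6,"gripper":1},
    {"dx":-15.6,"dy":4.2,"dz":4.8,"yaw":9,"gripper":1},
    {"dx":-20.8,"dy":5.5,"dz":6.4,"yaw":12,"gripper":1},
    {"dx":-25.9,"dy":6.9,"dz":8,"yaw":15,"gripper":1},
  ],
)

```text
clock: 2.6
tcp_pos: [0.4891, -0.3195, 0.1205]
orientation: [-2.903, -1.2, 0.0]
contact_force: [0.7, 0.9, 0.8]
grip_width: 0.0854
gripper_force: 0.0
```

```bash
python3 go.py 490,-319,55,-45 490,-319,33,-45
```

```text
t2.60 tcp [ 489.1 -319.5  120.5] close -45.1 tilt z [-0.  0. -1.] F [0.7 0.9 0.8] w 85.4 g 0.0 j [ 0.01  0.57  0.63  1.92 -0.46  0.8   0.1 ]
490,-319,55,-45 dx 0.10 dy 0.03 dz 6.55 cm yaw -0.1 dist 66
490,-319,33,-45 dx 0.00 dy 0.00 dz 2.20 cm yaw -0.0 dist 22
```

Emit:
send_rows(
  steps=[
    {"dx":0.1,"dy":0,"dz":4,"yaw":0,"gripper":0.85},
    {"dx":0.1,"dy":0,"dz":7,"yaw":0,"gripper":0.85},
    {"dx":0.1,"dy":0,"dz":8.5,"yaw":0,"gripper":0.85},
    {"dx":0.1,"dy":0,"dz":8.5,"yaw":0,"gripper":0.85},
  ],
  force=30,
)

```text
clock: 3.1
tcp_pos: [0.4901, -0.3171, 0.0356]
orientation: [-2.901, -1.202, 0.002]
contact_force: [-0.1, -0.9, -0.1]
grip_width: 0.0729
gripper_force: 0.0
```

```bash
python3 - <<'E'
from h import *
from bench import imaging
f=imaging.grab_frame("scene");P=cloud(f)
cv2.imwrite("pics/g1.png",cv2.resize(f["color"][240:400,130:330],None,fx=3.5,fy=3.5,interpolation=2)[:,:,::-1])
E
python3 go.py
```

```text
t3.15 tcp [ 490.7 -317.6   36.6] close -45.0 tilt z [-0. -0. -1.] F [0.1 0.6 0.7] w 72.4 g 0.0 j [ 0.08  0.69  0.53  1.95 -0.56  0.65  0.17]
```

View pics/g1.png

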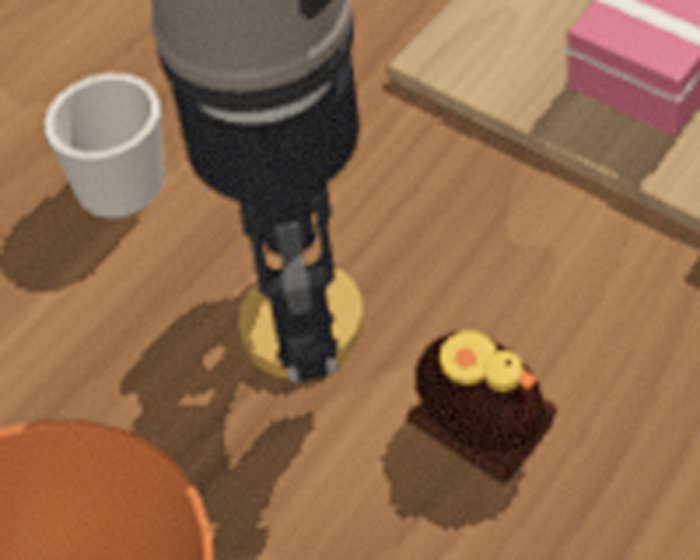

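Run:
```python
from h import *
f=dict(np.load("scene0.npz"))
for r in(36,43,50):
    X=[[.4907+.0007071*r,-.3176-.0007071*r,z] for z in(0,.01,.02,.03)]
    print(r,((proj(f,X)-[130,240])*3.5).round().tolist())
```

```text
36 [[315.0, 391.0], [313.0, 379.0], [311.0, 367.0], [309.0, 355.0]]
43 [[317.0, 404.0], [315.0, 392.0], [313.0, 380.0], [311.0, 368.0]]
50 [[319.0, 417.0], [317.0, 405.0], [315.0, 393.0], [313.0, 381.0]]
```

Emit:
send_rows(
  steps=[
    {"dx":0,"dy":0,"dz":0.95,"yaw":0,"gripper":0.85},
    {"dx":0,"dy":0,"dz":0.95,"yaw":0,"gripper":0.6},
    {"dx":0,"dy":0,"dz":0.95,"yaw":0,"gripper":0.4},
    {"dx":0,"dy":0,"dz":0.95,"yaw":0,"gripper":0.4},
    {"dx":0,"dy":0,"dz":0.95,"yaw":0,"gripper":0.4},
  ],
  force=30,
)

```text
clock: 3.78
tcp_pos: [0.4908, -0.3174, 0.0272]
orientation: [2.902, 1.202, 0.001]
contact_force: [-0.7, 1.3, 5.7]
grip_width: 0.0583
gripper_force: 32.6
```

```bash
python3 go.py 525,-200,130,-20 562.5,-8,130,-1.4 562.5,-8,60,-1.4
```

```text
t3.77 tcp [ 490.8 -317.4   27.2] close -45.0 tilt z [ 0.001  0.    -1.   ] F [-0.7  1.3  5.7] w 58.3 g 32.6 j [ 0.09  0.7   0.51  1.95 -0.57  0.63  0.18]
525,-200,130,-20 dx 10.72 dy -5.89 dz -10.28 cm yaw -25.0 dist 160
562.5,-8,130,-1.4 dx 19.32 dy -3.04 dz -0.00 cm yaw -18.6 dist 196
562.5,-8,60,-1.4 dx 0.00 dy 0.00 dz 7.00 cm yaw -0.0 dist 70
```

Emit:
send_rows(
  steps=[
    {"dx":0,"dy":0,"dz":-1,"yaw":0,"gripper":0.4},
    {"dx":0,"dy":0,"dz":-4,"yaw":0,"gripper":0.4},
    {"dx":0,"dy":0,"dz":-8,"yaw":0,"gripper":0.4},
    {"dx":0,"dy":0,"dz":-10.3,"yaw":0,"gripper":0.4},
  ],
  force=30,
)

```text
clock: 4.28
tcp_pos: [0.4909, -0.3183, 0.132]
orientation: [2.901, 1.2, 0.002]
contact_force: [0.1, -0.1, -1.1]
grip_width: 0.0584
gripper_force: 32.4
```

```bash
python3 - <<'E'
from h import *
from bench import imaging
f=imaging.grab_frame("scene")
cv2.imwrite("pics/g2.png",cv2.resize(f["color"][200:380,130:330],None,fx=3.3,fy=3.3,interpolation=2)[:,:,::-1])
E
python3 go.py 525,-200,130,-20 562.5,-8,130,-1.4 562.5,-8,60,-1.4
```

```text
t4.33 tcp [ 491.9 -319.1  134.3] close -45.1 tilt z [ 0.005 -0.003 -1.   ] F [ 0.9 -0.8  1.5] w 58.3 g 32.4 j [-0.01  0.55  0.64  1.91 -0.45  0.82  0.09]
525,-200,130,-20 dx 10.76 dy -6.09 dz 0.43 cm yaw -25.1 dist 124
562.5,-8,130,-1.4 dx 19.32 dy -3.04 dz -0.00 cm yaw -18.6 dist 196
562.5,-8,60,-1.4 dx 0.00 dy 0.00 dz 7.00 cm yaw -0.0 dist 70
```

View pics/g2.png

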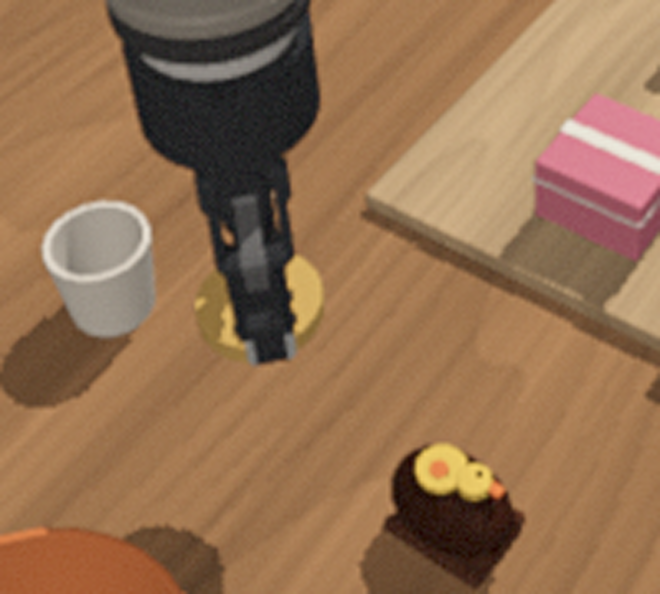

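Emit:
send_rows(
  steps=[
    {"dx":3.6,"dy":-2,"dz":0,"yaw":-8,"gripper":0.4},
    {"dx":7.2,"dy":-4,"dz":0,"yaw":-16,"gripper":0.4},
    {"dx":10.7,"dy":-6,"dz":0,"yaw":-25,"gripper":0.4},
  ],
  force=30,
)

```text
clock: 4.7
tcp_pos: [0.5239, -0.1983, 0.1297]
orientation: [2.569, 1.808, -0.0]
contact_force: [0.6, -0.6, -1.0]
grip_width: 0.0583
gripper_force: 32.4
```

Emit:
send_rows(
  steps=[
    {"dx":4.9,"dy":-0.8,"dz":0,"yaw":-5,"gripper":0.4},
    {"dx":9.8,"dy":-1.6,"dz":0,"yaw":-10,"gripper":0.4},
    {"dx":14.6,"dy":-2.3,"dz":0,"yaw":-15,"gripper":0.4},
    {"dx":19.3,"dy":-3,"dz":0,"yaw":-18.6,"gripper":0.4},
    {"dx":19.3,"dy":-3,"dz":0,"yaw":-18.6,"gripper":0.4},
  ],
  force=30,
)

```text
clock: 5.32
tcp_pos: [0.5622, -0.0027, 0.1293]
orientation: [-2.239, -2.202, -0.002]
contact_force: [-0.2, -1.1, -1.7]
grip_width: 0.0576
gripper_force: 32.4
```

```bash
python3 go.py 562.5,-6,39,-1.4
```

```text
t5.33 tcp [562.2  -2.7 129.3] close -1.0 tilt z [ 0.     0.002 -1.   ] F [-0.2 -1.1 -1.7] w 57.6 g 32.4 j [-0.44  0.48  0.43  1.96 -0.29  0.76  0.14]
562.5,-6,39,-1.4 dx -0.33 dy 0.03 dz 9.03 cm yaw 0.4 dist 90
```

Emit:
send_rows(
  steps=[
    {"dx":-0.3,"dy":0,"dz":4,"yaw":0.4,"gripper":0.4},
    {"dx":-0.3,"dy":0,"dz":7,"yaw":0.4,"gripper":0.4},
    {"dx":-0.3,"dy":0,"dz":8.5,"yaw":0.4,"gripper":0.4},
    {"dx":-0.3,"dy":0,"dz":8.9,"yaw":0.4,"gripper":0.4},
    {"dx":-0.3,"dy":0,"dz":8.9,"yaw":0.4,"gripper":0.4},
  ],
  force=30,
)

```text
clock: 5.95
tcp_pos: [0.562, -0.0112, 0.0413]
orientation: [2.256, 2.185, 0.001]
contact_force: [1.1, -0.8, -0.7]
grip_width: 0.0577
gripper_force: 32.4
```

```bash
python3 go.py 562.5,-6,39,-1.4
```

```text
t5.95 tcp [562.  -11.2  41.3] close -1.8 tilt z [ 0.001 -0.    -1.   ] F [ 1.1 -0.8 -0.7] w 57.7 g 32.4 j [-0.37  0.62  0.36  2.   -0.37  0.59  0.21]
562.5,-6,39,-1.4 dx 0.52 dy 0.03 dz 0.23 cm yaw -0.4 dist 6
```

Emit:
send_rows(
  steps=[
    {"dx":0.5,"dy":0,"dz":0,"yaw":-0.4,"gripper":0.4},
    {"dx":0.5,"dy":0,"dz":0.15,"yaw":-0.4,"gripper":0.4},
    {"dx":0.5,"dy":0,"dz":0.15,"yaw":-0.4,"gripper":0.4},
    {"dx":0.5,"dy":0,"dz":0.15,"yaw":-0.4,"gripper":0.4},
  ],
  force=30,
)

```text
clock: 6.45
tcp_pos: [0.5618, -0.0059, 0.0394]
orientation: [2.249, 2.194, 0.0]
contact_force: [0.1, -0.6, -0.4]
grip_width: 0.0581
gripper_force: 32.4
```

```bash
python3 go.py 562.5,-6,39,-1.4
```

```text
t6.45 tcp [561.8  -5.9  39.4] close -1.4 tilt z [ 0. -0. -1.] F [ 0.1 -0.6 -0.4] w 58.1 g 32.4 j [-0.37  0.62  0.36  2.   -0.37  0.59  0.21]
562.5,-6,39,-1.4 dx -0.01 dy 0.07 dz 0.04 cm yaw -0.0 dist 1
```

Emit:
send_rows(
  steps=[
    {"dx":0,"dy":0.05,"dz":0.15,"yaw":0,"gripper":0.4},
    {"dx":0,"dy":0.05,"dz":0.15,"yaw":0,"gripper":0.4},
    {"dx":0,"dy":0.05,"dz":0.15,"yaw":0,"gripper":0.85},
    {"dx":0,"dy":0.05,"dz":0.15,"yaw":0,"gripper":0.85},
    {"dx":0,"dy":0.05,"dz":0.15,"yaw":0,"gripper":0.85},
  ],
  force=30,
)

```text
clock: 7.08
tcp_pos: [0.5622, -0.0059, 0.0376]
orientation: [-2.249, -2.194, 0.0]
contact_force: [0.1, -0.5, 0.6]
grip_width: 0.0725
gripper_force: 0.0
```

Emit:
send_rows(
  steps=[
    {"dx":0,"dy":0,"dz":-2,"yaw":0,"gripper":0.9},
    {"dx":0,"dy":0,"dz":-6,"yaw":0,"gripper":1},
    {"dx":0,"dy":0,"dz":-12,"yaw":0,"gripper":1},
    {"dx":-6,"dy":-1,"dz":-12,"yaw":10,"gripper":1},
    {"dx":-12,"dy":-2,"dz":-12,"yaw":20,"gripper":1},
  ],
)

```text
clock: 7.7
tcp_pos: [0.54, -0.126, 0.1602]
orientation: [2.597, 1.765, 0.005]
contact_force: [1.4, -0.7, 0.2]
grip_width: 0.0851
gripper_force: 0.0
```

```bash
python3 go.py 593,-317.5,120,-90 593,-317.5,32,-90
```

```text
t7.70 tcp [ 540.  -126.   160.2] close -21.6 tilt z [ 0.004  0.001 -1.   ] F [ 1.4 -0.7  0.2] w 85.1 g 0.0 j [-0.33  0.44  0.57  1.97 -0.33  0.82  0.05]
593,-317.5,120,-90 dx -15.85 dy 11.98 dz 4.02 cm yaw 68.4 dist 203
593,-317.5,32,-90 dx 0.00 dy 0.00 dz 8.80 cm yaw -0.0 dist 88
```

Emit:
send_rows(
  steps=[
    {"dx":-3.2,"dy":2.4,"dz":0,"yaw":10,"gripper":1},
    {"dx":-6.4,"dy":4.8,"dz":0,"yaw":20,"gripper":1},
    {"dx":-9.5,"dy":7.2,"dz":0,"yaw":30,"gripper":1},
    {"dx":-12.7,"dy":9.6,"dz":0,"yaw":40,"gripper":1},
    {"dx":-15.8,"dy":12,"dz":2,"yaw":50,"gripper":1},
  ],
)

```text
clock: 8.32
tcp_pos: [0.5949, -0.318, 0.1406]
orientation: [3.1, 0.499, 0.006]
contact_force: [0.3, 1.3, 1.1]
grip_width: 0.0855
gripper_force: 0.0
```

Emit:
send_rows(
  steps=[
    {"dx":0,"dy":0,"dz":1,"yaw":10,"gripper":1},
    {"dx":0,"dy":0,"dz":2,"yaw":18.4,"gripper":1},
    {"dx":0,"dy":0,"dz":2,"yaw":18.4,"gripper":1},
  ],
)

```text
clock: 8.7
tcp_pos: [0.5932, -0.3157, 0.1179]
orientation: [-3.141, -0.008, 0.002]
contact_force: [0.2, 0.6, -0.1]
grip_width: 0.0856
gripper_force: 0.0
```

```bash
python3 - <<'E'
from meas import *
from bench import imaging
for n in("scene","top"):
    f=imaging.grab_frame(n);P=cloud(f);ok=f["depth"]>0;G={}
    for k,c in {"green":(.564,.077),"pink":(.56,-.092)}.items():
        Q=box(P,ok,np.array(c),.06,.051,.065); print(k,rect(Q)); G[k]=rect(Q)[:2]
    print("mid",(G["green"]+G["pink"])/2)
    m=(mask(f,(18,110,90),(34,255,255))>0)&ok&(P[...,2]<.04)&(P[...,2]>.018)&(np.linalg.norm(P[...,:2]-[.562,-.008],axis=2)<.05)
    b=max(blobs(m.astype(np.uint8)),key=lambda t:t[1]); print(n,b[0],"drum",circ(P[b[2]]),np.percentile(P[b[2]][:,2],[5,50,95])*1000,plane(f,[b[0]],.024)*1000)
    if n=="top": cv2.imwrite("pics/g3.png",cv2.resize(f["color"][100:240,200:440],None,fx=3,fy=3,interpolation=2)[:,:,::-1])
E
python3 go.py 593,-317.5,120,-90 593,-317.5,32,-90
```

```text
green [564.   77.4  74.3  71.7  87.8]
pink [559.5 -93.   72.3  72.2  88.9]
mid [561.8  -7.8]
scene [337.2 231.6] drum [563.7  -7.3  31.  562.6  -6.9  52.8  62.2] [22.8 25.  27. ] [[563.3  -4.5  24. ]]
t8.80 tcp [ 593.6 -316.2  118.8] close -89.6 tilt z [ 0.001 -0.    -1.   ] F [ 0.2 -0.6  0.7] w 85.3 g 0.0 j [-0.13  0.77  0.8   1.71 -0.66  0.96 -0.63]
593,-317.5,120,-90 dx -0.06 dy 0.13 dz -0.12 cm yaw 0.4 dist 2
593,-317.5,32,-90 dx 0.00 dy 0.00 dz 8.80 cm yaw -0.0 dist 88Traceback (most recent call last):
  File "<stdin>", line 6, in <module>
  File "meas.py", line 9, in rect
    (x,y),(a,b),t=cv2.minAreaRect((Q[:,:2]*1000).astype(np.float32))
                                   ~^^^^^^
TypeError: 'NoneType' object is not subscriptable
```

Emit:
send_rows(
  steps=[
    {"dx":0,"dy":0.15,"dz":3,"yaw":0,"gripper":1},
    {"dx":0,"dy":0.15,"dz":6,"yaw":0,"gripper":1},
    {"dx":0,"dy":0.15,"dz":8.6,"yaw":0,"gripper":1},
    {"dx":0,"dy":0.15,"dz":8.6,"yaw":0,"gripper":1},
  ],
  force=25,
)

```text
clock: 9.3
tcp_pos: [0.5924, -0.3169, 0.0303]
orientation: [-3.14, -0.007, 0.004]
contact_force: [0.6, -0.1, 1.1]
grip_width: 0.0852
gripper_force: 0.0
```

```bash
python3 - <<'E'
from meas import *
from bench import imaging
f=imaging.grab_frame("scene")
cv2.imwrite("pics/g4.png",cv2.resize(f["color"][260:400,180:380],None,fx=3.5,fy=3.5,interpolation=2)[:,:,::-1])
f=imaging.grab_frame("top");P=cloud(f);ok=f["depth"]>0
m=(mask(f,(18,110,90),(34,255,255))>0)&ok&(P[...,2]<.04)&(P[...,2]>.018)&(np.linalg.norm(P[...,:2]-[.562,-.008],axis=2)<.05)
for b in blobs(m.astype(np.uint8)): print(b[0],b[1],"drum",circ(P[b[2]]),plane(f,[b[0]],.024)*1000)
E
python3 go.py 593,-317.5,32,-90
```

```text
t9.40 tcp [ 593.6 -318.2   32.6] close -89.8 tilt z [ 0.001 -0.001 -1.   ] F [-0.6 -0.4  0.3] w 85.8 g 0.0 j [-0.07  0.87  0.71  1.73 -0.74  0.83 -0.57]
593,-317.5,32,-90 dx -0.06 dy -0.07 dz 0.06 cm yaw 0.2 dist 1
```

View pics/g4.png

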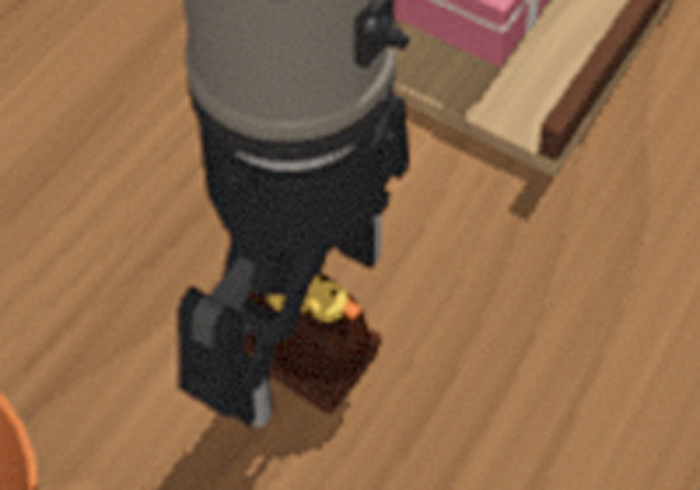

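The fingers straddle the duck egg, with one pad either side of the crop's (310,340). Closing.

Emit:
send_rows(
  steps=[
    {"dx":0,"dy":0,"dz":0,"yaw":0,"gripper":0.6},
    {"dx":0,"dy":0,"dz":0,"yaw":0,"gripper":0.3},
    {"dx":0,"dy":0,"dz":0,"yaw":0,"gripper":0.3},
    {"dx":0,"dy":0,"dz":0,"yaw":0,"gripper":0.3},
    {"dx":0,"dy":0,"dz":0,"yaw":0,"gripper":0.3},
  ],
  force=25,
)

```text
clock: 10.02
tcp_pos: [0.5938, -0.318, 0.0328]
orientation: [3.141, 0.005, 0.002]
contact_force: [-1.0, 0.8, 5.4]
grip_width: 0.0463
gripper_force: 24.9
```

Emit:
send_rows(
  steps=[
    {"dx":0,"dy":0,"dz":-2,"yaw":0,"gripper":0.3},
    {"dx":0,"dy":0,"dz":-5,"yaw":0,"gripper":0.3},
    {"dx":0,"dy":0,"dz":-9,"yaw":0,"gripper":0.3},
    {"dx":0,"dy":0,"dz":-13,"yaw":0,"gripper":0.3},
    {"dx":0,"dy":0,"dz":-13,"yaw":0,"gripper":0.3},
  ],
  force=25,
)

```text
clock: 10.65
tcp_pos: [0.5947, -0.3194, 0.1664]
orientation: [3.138, 0.004, 0.01]
contact_force: [0.1, -0.0, -1.8]
grip_width: 0.0461
gripper_force: 25.7
```

```bash
python3 go.py 580,-160,160,-45 562.5,-7.5,160,-1.4
```

```text
t10.65 tcp [ 594.7 -319.4  166.4] close -89.8 tilt z [ 0.006 -0.003 -1.   ] F [ 0.1 -0.  -1.8] w 46.1 g 25.7 j [-0.15  0.72  0.85  1.68 -0.62  1.03 -0.66]
580,-160,160,-45 dx -1.43 dy -15.95 dz 0.64 cm yaw -44.8 dist 160
562.5,-7.5,160,-1.4 dx 9.55 dy -12.02 dz -0.00 cm yaw -43.6 dist 154
```

Emit:
send_rows(
  steps=[
    {"dx":-0.3,"dy":-3.2,"dz":0,"yaw":-9,"gripper":0.3},
    {"dx":-0.6,"dy":-6.4,"dz":0,"yaw":-18,"gripper":0.3},
    {"dx":-0.9,"dy":-9.6,"dz":0,"yaw":-27,"gripper":0.3},
    {"dx":-1.2,"dy":-12.8,"dz":0,"yaw":-36,"gripper":0.3},
    {"dx":-1.4,"dy":-15.9,"dz":0,"yaw":-44.8,"gripper":0.3},
  ],
  force=25,
)

```text
clock: 11.28
tcp_pos: [0.578, -0.1574, 0.1614]
orientation: [-2.899, -1.209, 0.001]
contact_force: [1.0, -0.7, -0.7]
grip_width: 0.0461
gripper_force: 25.8
```

Emit:
send_rows(
  steps=[
    {"dx":2.4,"dy":-3,"dz":0,"yaw":-11,"gripper":0.3},
    {"dx":4.8,"dy":-6,"dz":0,"yaw":-22,"gripper":0.3},
    {"dx":7.2,"dy":-9,"dz":0,"yaw":-33,"gripper":0.3},
    {"dx":9.5,"dy":-12,"dz":0,"yaw":-43.6,"gripper":0.3},
    {"dx":9.5,"dy":-12,"dz":0,"yaw":-43.6,"gripper":0.3},
  ],
  force=25,
)

```text
clock: 11.9
tcp_pos: [0.5603, -0.0029, 0.1613]
orientation: [-2.239, -2.2, -0.0]
contact_force: [0.1, -0.6, -1.0]
grip_width: 0.0466
gripper_force: 25.7
```

Emit:
send_rows(
  steps=[
    {"dx":0,"dy":0,"dz":0,"yaw":0,"gripper":0.3},
    {"dx":0,"dy":0,"dz":0,"yaw":0,"gripper":0.3},
  ],
  force=25,
)

```text
clock: 12.15
tcp_pos: [0.561, -0.0083, 0.1617]
orientation: [2.252, 2.19, -0.001]
contact_force: [0.3, 0.4, -0.2]
grip_width: 0.0465
gripper_force: 25.7
```

```bash
python3 - <<'E'
from meas import *
from bench import imaging
f=imaging.grab_frame("scene")
cv2.imwrite("pics/g5.png",cv2.resize(f["color"][130:300,240:440],None,fx=3.5,fy=3.5,interpolation=2)[:,:,::-1])
E
python3 go.py 562.5,-7.5,59,-1.4
```

```text
t12.20 tcp [561.1  -8.2 161.7] close -1.6 tilt z [-0.    -0.001 -1.   ] F [ 0.3  0.3 -1.5] w 46.3 g 25.7 j [-0.48  0.44  0.5   1.94 -0.28  0.83  0.14]
562.5,-7.5,59,-1.4 dx 0.07 dy 0.14 dz 10.27 cm yaw -0.2 dist 103
```

View pics/g5.png

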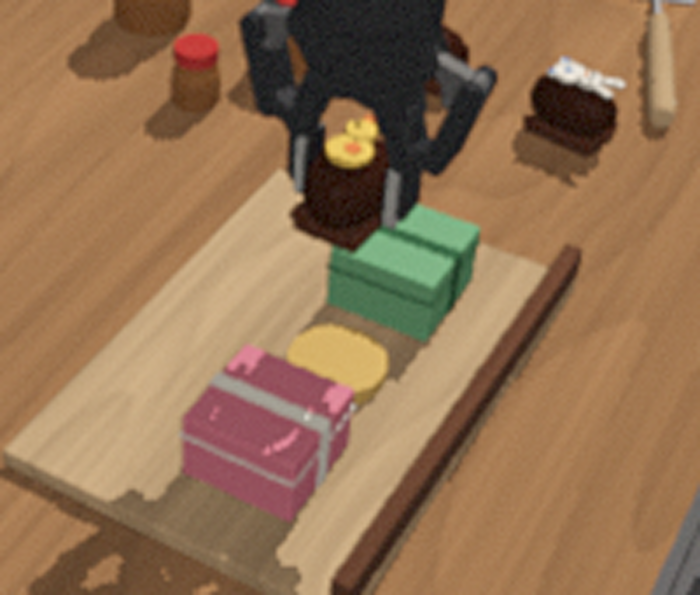

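Emit:
send_rows(
  steps=[
    {"dx":0.1,"dy":0.15,"dz":4,"yaw":-0.2,"gripper":0.3},
    {"dx":0.1,"dy":0.15,"dz":8,"yaw":-0.2,"gripper":0.3},
    {"dx":0.1,"dy":0.15,"dz":9.9,"yaw":-0.2,"gripper":0.3},
    {"dx":0.1,"dy":0.15,"dz":10.2,"yaw":-0.2,"gripper":0.3},
    {"dx":0.1,"dy":0.15,"dz":10.2,"yaw":-0.2,"gripper":0.3},
  ],
  force=25,
)

```text
clock: 12.82
tcp_pos: [0.5635, -0.0061, 0.0607]
orientation: [2.245, 2.196, 0.002]
contact_force: [0.6, -0.3, -0.6]
grip_width: 0.0462
gripper_force: 25.7
```

Emit:
send_rows(
  steps=[
    {"dx":0,"dy":0,"dz":0,"yaw":0,"gripper":0.3},
    {"dx":0,"dy":0,"dz":0,"yaw":0,"gripper":0.3},
  ],
  force=25,
)

```text
clock: 13.08
tcp_pos: [0.5633, -0.0057, 0.0607]
orientation: [2.244, 2.197, 0.002]
contact_force: [-0.3, 0.1, -1.3]
grip_width: 0.0466
gripper_force: 25.7
```

```bash
python3 go.py 562.5,-7,57,-1.4
```

```text
t13.07 tcp [563.3  -5.7  60.7] close -1.2 tilt z [ 0.002  0.    -1.   ] F [-0.3  0.1 -1.3] w 46.6 g 25.7 j [-0.41  0.59  0.4   1.99 -0.38  0.63  0.22]
562.5,-7,57,-1.4 dx -0.14 dy -0.08 dz 0.37 cm yaw 0.2 dist 4
```

Emit:
send_rows(
  steps=[
    {"dx":-0.13,"dy":-0.08,"dz":0.2,"yaw":0.2,"gripper":0.3},
    {"dx":-0.13,"dy":-0.08,"dz":0.35,"yaw":0.2,"gripper":0.3},
    {"dx":-0.13,"dy":-0.08,"dz":0.35,"yaw":0.2,"gripper":0.3},
    {"dx":-0.13,"dy":-0.08,"dz":0.35,"yaw":0.2,"gripper":0.3},
  ],
  force=25,
)

```text
clock: 13.58
tcp_pos: [0.5618, -0.0072, 0.0568]
orientation: [-2.249, -2.193, -0.0]
contact_force: [-3.3, -0.1, 7.3]
grip_width: 0.0463
gripper_force: 26.3
```

```bash
python3 go.py 562.5,-7,57,-1.4
```

```text
t13.57 tcp [561.8  -7.2  56.8] close -1.4 tilt z [-0.  0. -1.] F [-3.3 -0.1  7.3] w 46.3 g 26.3 j [-0.41  0.6   0.4   1.99 -0.39  0.63  0.23]
562.5,-7,57,-1.4 dx 0.02 dy 0.07 dz -0.02 cm yaw -0.0 dist 1
```

Emit:
send_rows(
  steps=[
    {"dx":0,"dy":0,"dz":-0.05,"yaw":0,"gripper":0.3},
    {"dx":0,"dy":0,"dz":-0.05,"yaw":0,"gripper":0.6},
    {"dx":0,"dy":0,"dz":-0.05,"yaw":0,"gripper":0.8},
    {"dx":0,"dy":0,"dz":-0.05,"yaw":0,"gripper":0.9},
    {"dx":0,"dy":0,"dz":-0.05,"yaw":0,"gripper":0.9},
  ],
  force=25,
)

```text
clock: 14.2
tcp_pos: [0.5618, -0.007, 0.0568]
orientation: [-2.249, -2.194, -0.0]
contact_force: [0.1, -0.7, 0.7]
grip_width: 0.0769
gripper_force: 0.0
```

Emit:
send_rows(
  steps=[
    {"dx":0,"dy":0,"dz":-2,"yaw":0,"gripper":1},
    {"dx":0,"dy":0,"dz":-6,"yaw":0,"gripper":1},
    {"dx":0,"dy":0,"dz":-12,"yaw":0,"gripper":1},
    {"dx":6,"dy":0,"dz":-12,"yaw":-5,"gripper":1},
    {"dx":12,"dy":0,"dz":-12,"yaw":-10,"gripper":1},
  ],
)

```text
clock: 14.82
tcp_pos: [0.5654, 0.1139, 0.1781]
orientation: [2.047, 2.381, 0.004]
contact_force: [1.3, 0.4, 0.2]
grip_width: 0.0852
gripper_force: 0.0
```

```bash
python3 go.py 590,316,130,81
```

```text
t14.82 tcp [565.4 113.9 178.1] close 8.6 tilt z [ 0.002  0.001 -1.   ] F [1.3 0.4 0.2] w 85.2 g 0.0 j [-0.65  0.43  0.45  1.9  -0.24  0.87  0.07]
590,316,130,81 dx 19.61 dy 5.46 dz 4.81 cm yaw -72.4 dist 209
```

Emit:
send_rows(
  steps=[
    {"dx":3.9,"dy":1.1,"dz":0,"yaw":-10,"gripper":0.85},
    {"dx":7.8,"dy":2.2,"dz":0,"yaw":-20,"gripper":0.85},
    {"dx":11.7,"dy":3.3,"dz":0,"yaw":-30,"gripper":0.85},
    {"dx":15.6,"dy":4.4,"dz":0,"yaw":-40,"gripper":0.85},
    {"dx":19.6,"dy":5.5,"dz":2,"yaw":-50,"gripper":0.85},
  ],
)

```text
clock: 15.45
tcp_pos: [0.5911, 0.3166, 0.1581]
orientation: [0.842, 3.024, 0.004]
contact_force: [1.2, 0.3, 0.3]
grip_width: 0.0725
gripper_force: 0.0
```

Emit:
send_rows(
  steps=[
    {"dx":0,"dy":0,"dz":2,"yaw":-10,"gripper":0.85},
    {"dx":0,"dy":0,"dz":2.5,"yaw":-20,"gripper":0.85},
    {"dx":0,"dy":0,"dz":2.5,"yaw":-22.4,"gripper":0.85},
    {"dx":0,"dy":0,"dz":2.5,"yaw":-22.4,"gripper":0.85},
    {"dx":0,"dy":0,"dz":2.5,"yaw":-22.4,"gripper":0.85},
  ],
)

```text
clock: 16.08
tcp_pos: [0.5902, 0.315, 0.1324]
orientation: [0.25, 3.131, 0.001]
contact_force: [-0.2, 0.5, -0.6]
grip_width: 0.0727
gripper_force: 0.0
```

```bash
python3 - <<'E'
from meas import *
from bench import imaging
for n in("scene","top"):
    f=imaging.grab_frame(n);P=cloud(f);ok=f["depth"]>0
    m=(mask(f,(18,110,90),(34,255,255))>0)&ok&(np.linalg.norm(P[...,:2]-[.562,-.008],axis=2)<.05)
    for b in blobs(m.astype(np.uint8),20): print(n,b[0],b[1],circ(P[b[2]]),np.median(P[b[2]][:,2]))
    for k,c,z0 in (("duck",(.562,-.0075),.05),("duck",(.562,-.0075),.063),("plain",(.47,.328),.03)):
        Q=box(P,ok,np.array(c),.042,z0,.1)
        if Q is not None: print(k,rect(Q))
    if n=="scene": cv2.imwrite("pics/g6.png",cv2.resize(f["color"][90:290,250:450],None,fx=3,fy=3,interpolation=2)[:,:,::-1])
E
python3 go.py 590.3,316,32.5,81
```

```text
scene [337.1 213.9] 126 [560.3  -6.2  21.1 560.8  -7.5  26.   41.2] 0.07612788655608588
scene [345.8 238.1] 90 [582.7  -7.2  24.9 585.4  -9.4  12.5  49.4] 0.024103075170172572
duck [565.1 -12.3  60.8  41.2  65.1]
duck [564.4 -11.8  54.   36.8  70.9]
plain [472.  323.3  59.8  38.2  29.7]
top [279.7 166.4] 474 [561.9  -8.   49.9 561.8  -7.8  97.   99.9] 0.013482177531937256
top [281.1 160.3] 142 [563.1  -8.8  20.4 563.8  -9.   28.5  41.2] 0.07503257589370427
duck [563.4  -7.8  62.6  42.7  88.1]
duck [562.7  -9.   52.6  39.4  72.5]
t16.18 tcp [590.  315.1 132.2] close 80.9 tilt z [ 0.001  0.    -1.   ] F [ 0.9 -0.3 -0.1] w 72.5 g 0.0 j [-0.65  0.59  0.1   1.68 -0.07  0.87  0.89]
590.3,316,32.5,81 dx -0.01 dy 0.10 dz 9.97 cm yaw -0.1 dist 100
```

View pics/g6.png

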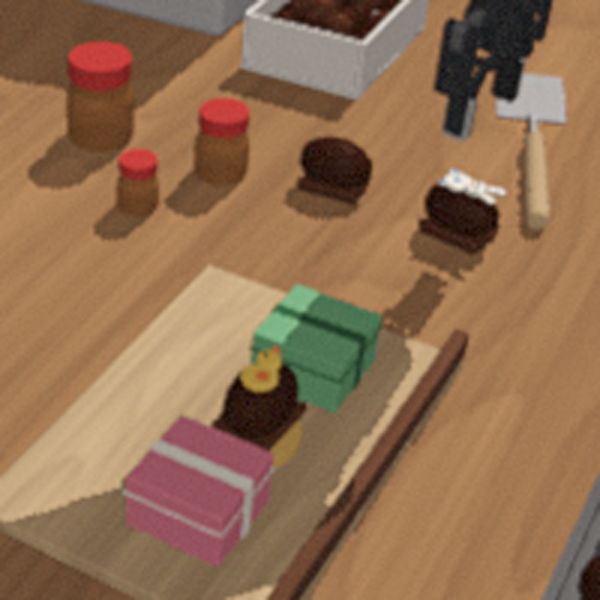

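The duck egg sits upright on the disc, between the boxes at the crop's (260,410), measured at (563,-8) against the midpoint (562,-8). Next, the bunny.

Emit:
send_rows(
  steps=[
    {"dx":0,"dy":0.1,"dz":4,"yaw":0,"gripper":0.85},
    {"dx":0,"dy":0.1,"dz":8,"yaw":0,"gripper":0.85},
    {"dx":0,"dy":0.1,"dz":9.95,"yaw":0,"gripper":0.85},
    {"dx":0,"dy":0.1,"dz":9.95,"yaw":0,"gripper":0.85},
  ],
  force=25,
)

```text
clock: 16.68
tcp_pos: [0.5894, 0.3155, 0.0312]
orientation: [-0.247, -3.13, 0.002]
contact_force: [0.1, -0.3, 0.9]
grip_width: 0.0723
gripper_force: 0.0
```

Emit:
send_rows(
  steps=[
    {"dx":0,"dy":0,"dz":0,"yaw":0,"gripper":0.6},
    {"dx":0,"dy":0,"dz":0,"yaw":0,"gripper":0.3},
    {"dx":0,"dy":0,"dz":0,"yaw":0,"gripper":0.3},
    {"dx":0,"dy":0,"dz":0,"yaw":0,"gripper":0.3},
    {"dx":0,"dy":0,"dz":0,"yaw":0,"gripper":0.3},
  ],
  force=25,
)

```text
clock: 17.3
tcp_pos: [0.5914, 0.3166, 0.0343]
orientation: [0.247, 3.129, 0.003]
contact_force: [-0.9, 0.8, 7.2]
grip_width: 0.0455
gripper_force: 27.6
```

```bash
python3 go.py 590,316,200,81 575,130,200,85 560.5,-92.7,200,88.6
```

```text
t17.30 tcp [591.4 316.6  34.3] close 81.0 tilt z [ 0.003  0.002 -1.   ] F [-0.9  0.8  7.2] w 45.5 g 27.6 j [-0.64  0.72  0.08  1.71 -0.08  0.71  0.89]
590,316,200,81 dx 0.13 dy -0.09 dz -16.57 cm yaw -0.0 dist 166
575,130,200,85 dx -1.43 dy -18.61 dz -0.00 cm yaw -4.0 dist 187
560.5,-92.7,200,88.6 dx -0.50 dy -22.31 dz -0.00 cm yaw -3.6 dist 223
```

Emit:
send_rows(
  steps=[
    {"dx":0,"dy":0,"dz":-2,"yaw":0,"gripper":0.3},
    {"dx":0,"dy":0,"dz":-6,"yaw":0,"gripper":0.3},
    {"dx":0,"dy":0,"dz":-11,"yaw":0,"gripper":0.3},
    {"dx":0,"dy":0,"dz":-15,"yaw":0,"gripper":0.3},
    {"dx":0,"dy":0,"dz":-16.5,"yaw":0,"gripper":0.3},
  ],
  force=25,
)

```text
clock: 17.92
tcp_pos: [0.5912, 0.3164, 0.2014]
orientation: [0.247, 3.128, 0.005]
contact_force: [0.5, -0.5, -1.1]
grip_width: 0.0455
gripper_force: 26.8
```

Emit:
send_rows(
  steps=[
    {"dx":-0.3,"dy":-4,"dz":0,"yaw":-1,"gripper":0.3},
    {"dx":-0.7,"dy":-9,"dz":0,"yaw":-2,"gripper":0.3},
    {"dx":-1.1,"dy":-14,"dz":0,"yaw":-3,"gripper":0.3},
    {"dx":-1.4,"dy":-18.6,"dz":0,"yaw":-4,"gripper":0.3},
  ],
  force=25,
)

```text
clock: 18.42
tcp_pos: [0.5738, 0.1278, 0.1968]
orientation: [-0.137, -3.137, 0.001]
contact_force: [0.8, -0.0, -0.1]
grip_width: 0.0453
gripper_force: 26.8
```

Emit:
send_rows(
  steps=[
    {"dx":-0.1,"dy":-5,"dz":0,"yaw":-1,"gripper":0.3},
    {"dx":-0.2,"dy":-10,"dz":0,"yaw":-2,"gripper":0.3},
    {"dx":-0.3,"dy":-15,"dz":0,"yaw":-3,"gripper":0.3},
    {"dx":-0.5,"dy":-20,"dz":0,"yaw":-3.6,"gripper":0.3},
    {"dx":-0.5,"dy":-22.3,"dz":0,"yaw":-3.6,"gripper":0.3},
  ],
  force=25,
)

```text
clock: 19.05
tcp_pos: [0.5588, -0.0964, 0.1969]
orientation: [-0.045, -3.14, 0.002]
contact_force: [-0.3, -0.3, -1.1]
grip_width: 0.0455
gripper_force: 26.7
```

Emit:
send_rows(
  steps=[
    {"dx":0,"dy":0,"dz":0,"yaw":0,"gripper":0.3},
    {"dx":0,"dy":0,"dz":0,"yaw":0,"gripper":0.3},
    {"dx":0,"dy":0,"dz":0,"yaw":0,"gripper":0.3},
  ],
  force=25,
)

```text
clock: 19.42
tcp_pos: [0.5603, -0.0908, 0.1971]
orientation: [-0.035, -3.141, -0.001]
contact_force: [-0.4, 0.6, -1.5]
grip_width: 0.0457
gripper_force: 26.7
```

```bash
python3 go.py 561.5,-92.7,95,88.6
```

```text
t19.43 tcp [560.3 -90.8 197.1] close 88.7 tilt z [-0.     0.001 -1.   ] F [-0.4  0.6 -1.5] w 45.7 g 26.7 j [-0.08  0.37  0.17  1.88 -0.08  0.9   1.67]
561.5,-92.7,95,88.6 dx -0.12 dy -0.19 dz 10.21 cm yaw 0.1 dist 102
```

Emit:
send_rows(
  steps=[
    {"dx":-0.1,"dy":-0.2,"dz":4,"yaw":0,"gripper":0.3},
    {"dx":-0.1,"dy":-0.2,"dz":8,"yaw":0,"gripper":0.3},
    {"dx":-0.1,"dy":-0.2,"dz":10,"yaw":0,"gripper":0.3},
    {"dx":-0.1,"dy":-0.2,"dz":10.2,"yaw":0,"gripper":0.3},
    {"dx":-0.1,"dy":-0.2,"dz":10.2,"yaw":0,"gripper":0.3},
  ],
  force=25,
)

```text
clock: 20.05
tcp_pos: [0.5619, -0.094, 0.0959]
orientation: [0.037, 3.14, 0.0]
contact_force: [-0.5, -0.4, -0.4]
grip_width: 0.0456
gripper_force: 26.7
```

Emit:
send_rows(
  steps=[
    {"dx":0,"dy":0,"dz":0,"yaw":0,"gripper":0.3},
    {"dx":0,"dy":0,"dz":0,"yaw":0,"gripper":0.3},
  ],
  force=25,
)

```text
clock: 20.3
tcp_pos: [0.5618, -0.0946, 0.0962]
orientation: [0.039, 3.14, 0.0]
contact_force: [0.2, -0.3, -0.3]
grip_width: 0.0455
gripper_force: 26.7
```

```bash
python3 go.py 561.5,-92.7,91,88.6
```

```text
t20.30 tcp [561.8 -94.6  96.2] close 88.6 tilt z [ 0.002  0.    -1.   ] F [ 0.2 -0.3 -0.3] w 45.5 g 26.7 j [-0.06  0.51  0.15  1.95 -0.11  0.69  1.7 ]
561.5,-92.7,91,88.6 dx 0.03 dy 0.19 dz 0.52 cm yaw -0.0 dist 6
```

Emit:
send_rows(
  steps=[
    {"dx":0,"dy":0.18,"dz":0.3,"yaw":0,"gripper":0.3},
    {"dx":0,"dy":0.18,"dz":0.45,"yaw":0,"gripper":0.3},
    {"dx":0,"dy":0.18,"dz":0.45,"yaw":0,"gripper":0.3},
    {"dx":0,"dy":0.18,"dz":0.45,"yaw":0,"gripper":0.3},
  ],
  force=25,
)

```text
clock: 20.8
tcp_pos: [0.5612, -0.0924, 0.0912]
orientation: [-0.038, -3.141, -0.001]
contact_force: [-0.8, 0.3, 5.4]
grip_width: 0.0457
gripper_force: 27.4
```

```bash
python3 go.py 561.5,-92.7,91,88.6
```

```text
t20.80 tcp [561.2 -92.4  91.2] close 88.6 tilt z [-0.     0.001 -1.   ] F [-0.8  0.3  5.4] w 45.7 g 27.4 j [-0.06  0.52  0.14  1.95 -0.11  0.68  1.7 ]
561.5,-92.7,91,88.6 dx -0.03 dy -0.03 dz 0.02 cm yaw 0.0 dist 0
```

Emit:
send_rows(
  steps=[
    {"dx":0,"dy":0,"dz":-0.05,"yaw":0,"gripper":0.3},
    {"dx":0,"dy":0,"dz":-0.05,"yaw":0,"gripper":0.55},
    {"dx":0,"dy":0,"dz":-0.05,"yaw":0,"gripper":0.7},
    {"dx":0,"dy":0,"dz":-0.05,"yaw":0,"gripper":0.7},
    {"dx":0,"dy":0,"dz":-0.05,"yaw":0,"gripper":0.7},
  ],
)

```text
clock: 21.42
tcp_pos: [0.5613, -0.0928, 0.0913]
orientation: [-0.039, -3.141, -0.0]
contact_force: [1.1, -0.4, -0.5]
grip_width: 0.0601
gripper_force: 0.0
```

Emit:
send_rows(
  steps=[
    {"dx":0,"dy":0,"dz":-1.5,"yaw":0,"gripper":0.7},
    {"dx":0,"dy":0,"dz":-5,"yaw":0,"gripper":0.7},
    {"dx":0,"dy":0,"dz":-10,"yaw":0,"gripper":1},
    {"dx":3,"dy":5,"dz":-10,"yaw":0,"gripper":1},
    {"dx":6,"dy":10,"dz":-10,"yaw":0,"gripper":1},
  ],
)

```text
clock: 22.05
tcp_pos: [0.5038, 0.0095, 0.1931]
orientation: [0.042, 3.138, 0.001]
contact_force: [0.6, 1.8, 0.3]
grip_width: 0.0854
gripper_force: 0.0
```

```bash
python3 go.py 430,200,180,88.6 372.3,299,130,88.6
```

```text
t22.05 tcp [503.8   9.5 193.1] close 88.5 tilt z [ 0.003  0.001 -1.   ] F [0.6 1.8 0.3] w 85.4 g 0.0 j [-0.26  0.27  0.14  2.03 -0.05  0.84  1.45]
430,200,180,88.6 dx 7.89 dy 18.85 dz 1.31 cm yaw -0.1 dist 205
372.3,299,130,88.6 dx 6.01 dy 9.76 dz 5.00 cm yaw -0.0 dist 125
```

Emit:
send_rows(
  steps=[
    {"dx":2,"dy":4.7,"dz":0,"yaw":0,"gripper":1},
    {"dx":4,"dy":9.4,"dz":0,"yaw":0,"gripper":1},
    {"dx":6,"dy":14.1,"dz":0,"yaw":0,"gripper":1},
    {"dx":8,"dy":18.8,"dz":0,"yaw":0,"gripper":1},
    {"dx":10.5,"dy":22.9,"dz":1,"yaw":0,"gripper":1},
  ],
)

```text
clock: 22.68
tcp_pos: [0.4047, 0.2424, 0.183]
orientation: [0.038, 3.138, 0.004]
contact_force: [0.9, 0.6, -0.7]
grip_width: 0.0856
gripper_force: 0.0
```

Emit:
send_rows(
  steps=[
    {"dx":1.7,"dy":2.9,"dz":2,"yaw":0,"gripper":1},
    {"dx":3.4,"dy":5.7,"dz":4,"yaw":0,"gripper":1},
    {"dx":3.4,"dy":5.7,"dz":4,"yaw":0,"gripper":1},
    {"dx":3.4,"dy":5.7,"dz":4,"yaw":0,"gripper":1},
  ],
)

```text
clock: 23.18
tcp_pos: [0.3725, 0.2977, 0.1421]
orientation: [0.039, 3.14, 0.0]
contact_force: [0.1, 0.1, -0.3]
grip_width: 0.0854
gripper_force: 0.0
```

```bash
python3 - <<'E'
from meas import *
from bench import imaging
for n in("scene","top"):
    f=imaging.grab_frame(n);P=cloud(f);ok=f["depth"]>0
    for k,c,z0 in (("duck",(.562,-.0075),.05),("bunny",(.5605,-.0927),.075),("bunny",(.5605,-.0927),.09),("plain",(.47,.328),.03)):
        Q=box(P,ok,np.array(c),.042,z0,.13)
        if Q is not None: print(n,k,rect(Q))
    if n=="scene": cv2.imwrite("pics/g7.png",cv2.resize(f["color"][60:300,230:450],None,fx=2.5,fy=2.5,interpolation=2)[:,:,::-1])
E
python3 go.py 372.3,299,43,88.6
```

```text
scene duck [563.4 -11.6  56.8  43.7  67.9]
scene bunny [560.1 -98.4  64.2  37.1   0.1]
scene bunny [559.7 -98.2  62.1  36.5   0.1]
scene plain [470.4 324.8  62.3  38.6   2.4]
top duck [564.1  -7.9  62.7  44.5  87.2]
top bunny [560.2 -93.1  63.7  44.6   8.9]
top bunny [560.5 -92.4  62.8  41.4  -2.3]
top plain [470.8 329.   60.7  40.5  -4.4]
t23.27 tcp [372.9 297.3 142.2] close 88.5 tilt z [ 0.001  0.001 -1.   ] F [-0.2 -0.2  0.1] w 85.1 g 0.0 j [-0.77  0.31 -0.04  2.12  0.02  0.71  0.72]
372.3,299,43,88.6 dx 0.07 dy 0.17 dz 9.92 cm yaw -0.1 dist 99
```

View pics/g7.png

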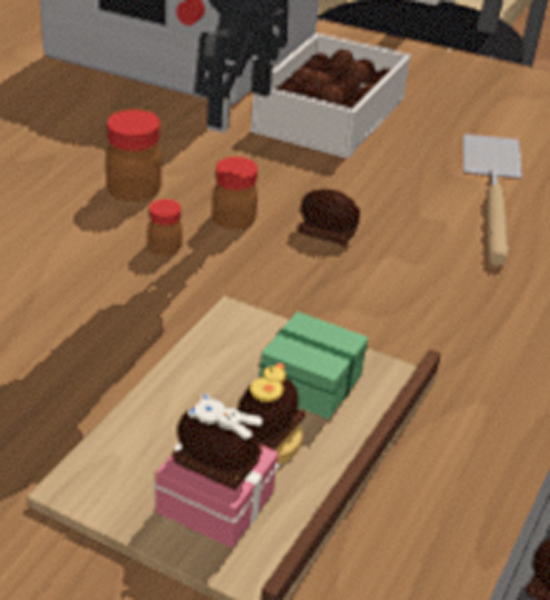

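The bunny egg stands upright on the pink box at the crop's (220,440), and the duck is still in place. The jar, at the crop's (236,190), is next.

Emit:
send_rows(
  steps=[
    {"dx":0.05,"dy":0.15,"dz":4,"yaw":0,"gripper":1},
    {"dx":0.05,"dy":0.15,"dz":8,"yaw":0,"gripper":1},
    {"dx":0.05,"dy":0.15,"dz":10,"yaw":0,"gripper":1},
    {"dx":0.05,"dy":0.15,"dz":10,"yaw":0,"gripper":1},
  ],
)

```text
clock: 23.78
tcp_pos: [0.3715, 0.2982, 0.0407]
orientation: [-0.041, -3.14, 0.003]
contact_force: [-0.1, 0.3, 0.2]
grip_width: 0.0855
gripper_force: 0.0
```

Emit:
send_rows(
  steps=[
    {"dx":0,"dy":0,"dz":0,"yaw":0,"gripper":0.6},
    {"dx":0,"dy":0,"dz":0,"yaw":0,"gripper":0.35},
    {"dx":0,"dy":0,"dz":0,"yaw":0,"gripper":0.35},
    {"dx":0,"dy":0,"dz":0,"yaw":0,"gripper":0.35},
    {"dx":0,"dy":0,"dz":0,"yaw":0,"gripper":0.35},
  ],
  force=30,
)

```text
clock: 24.4
tcp_pos: [0.3722, 0.3001, 0.0428]
orientation: [0.039, 3.139, 0.003]
contact_force: [-1.2, -1.2, 7.9]
grip_width: 0.0484
gripper_force: 29.8
```

```bash
python3 go.py 372.3,299,150,88.6 484.6,78.7,150,88.6
```

```text
t24.40 tcp [372.2 300.1  42.8] close 88.6 tilt z [ 0.002  0.002 -1.   ] F [-1.2 -1.2  7.9] w 48.4 g 29.8 j [-0.78  0.49 -0.04  2.17  0.04  0.48  0.7 ]
372.3,299,150,88.6 dx -0.01 dy -0.11 dz -10.72 cm yaw -0.0 dist 107
484.6,78.7,150,88.6 dx -11.76 dy -21.75 dz -0.00 cm yaw -0.0 dist 247
```

Emit:
send_rows(
  steps=[
    {"dx":0,"dy":0,"dz":-2,"yaw":0,"gripper":0.35},
    {"dx":0,"dy":0,"dz":-5,"yaw":0,"gripper":0.35},
    {"dx":0,"dy":0,"dz":-9,"yaw":0,"gripper":0.35},
    {"dx":0,"dy":0,"dz":-11,"yaw":0,"gripper":0.35},
    {"dx":0,"dy":0,"dz":-11,"yaw":0,"gripper":0.35},
  ],
  force=30,
)

```text
clock: 25.02
tcp_pos: [0.3722, 0.3003, 0.1532]
orientation: [0.039, 3.138, 0.005]
contact_force: [-0.5, 0.5, -0.9]
grip_width: 0.0486
gripper_force: 32.0
```

Emit:
send_rows(
  steps=[
    {"dx":-2.4,"dy":-4.4,"dz":0,"yaw":0,"gripper":0.35},
    {"dx":-4.8,"dy":-8.8,"dz":0,"yaw":0,"gripper":0.35},
    {"dx":-7.2,"dy":-13.2,"dz":0,"yaw":0,"gripper":0.35},
    {"dx":-9.6,"dy":-17.6,"dz":0,"yaw":0,"gripper":0.35},
    {"dx":-11.2,"dy":-21.8,"dz":0,"yaw":0,"gripper":0.35},
  ],
  force=30,
)

```text
clock: 25.65
tcp_pos: [0.4782, 0.0769, 0.1504]
orientation: [-0.039, -3.141, 0.001]
contact_force: [0.9, 0.8, -1.3]
grip_width: 0.0485
gripper_force: 32.0
```

Emit:
send_rows(
  steps=[
    {"dx":0,"dy":0,"dz":4,"yaw":0,"gripper":0.35},
    {"dx":0,"dy":0,"dz":7,"yaw":0,"gripper":0.35},
    {"dx":0,"dy":0,"dz":8,"yaw":0,"gripper":0.35},
    {"dx":0,"dy":0,"dz":8,"yaw":0,"gripper":0.35},
    {"dx":0,"dy":0,"dz":8,"yaw":0,"gripper":0.35},
  ],
  force=30,
)

```text
clock: 26.28
tcp_pos: [0.4786, 0.0791, 0.0721]
orientation: [0.038, 3.14, 0.001]
contact_force: [0.3, -0.3, -0.8]
grip_width: 0.0483
gripper_force: 32.0
```

```bash
python3 go.py 484.6,78.7,56,88.6
```

```text
t26.27 tcp [478.6  79.1  72.1] close 88.6 tilt z [ 0.001  0.    -1.   ] F [ 0.3 -0.3 -0.8] w 48.3 g 32.0 j [-0.33  0.44  0.05  2.15 -0.04  0.55  1.29]
484.6,78.7,56,88.6 dx -0.60 dy -0.02 dz 1.61 cm yaw -0.0 dist 17
```

Emit:
send_rows(
  steps=[
    {"dx":-0.6,"dy":0,"dz":0.5,"yaw":0,"gripper":0.35},
    {"dx":-0.6,"dy":0,"dz":1.2,"yaw":0,"gripper":0.35},
    {"dx":-0.6,"dy":0,"dz":1.6,"yaw":0,"gripper":0.35},
    {"dx":-0.6,"dy":0,"dz":1.6,"yaw":0,"gripper":0.35},
    {"dx":-0.6,"dy":0,"dz":1.6,"yaw":0,"gripper":0.35},
  ],
  force=30,
)

```text
clock: 26.9
tcp_pos: [0.4838, 0.0786, 0.0551]
orientation: [-0.039, -3.141, 0.0]
contact_force: [0.0, -0.4, -0.1]
grip_width: 0.0484
gripper_force: 32.0
```

```bash
python3 go.py 484.6,78.7,55,88.6
```

```text
t26.90 tcp [483.8  78.6  55.1] close 88.6 tilt z [-0. -0. -1.] F [ 0.  -0.4 -0.1] w 48.4 g 32.0 j [-0.33  0.48  0.05  2.14 -0.04  0.52  1.3 ]
484.6,78.7,55,88.6 dx -0.08 dy 0.01 dz 0.01 cm yaw -0.0 dist 1
```

Emit:
send_rows(
  steps=[
    {"dx":-0.08,"dy":0,"dz":0.1,"yaw":0,"gripper":0.35},
    {"dx":-0.08,"dy":0,"dz":0.15,"yaw":0,"gripper":0.35},
    {"dx":-0.08,"dy":0,"dz":0.15,"yaw":0,"gripper":0.35},
  ],
  force=30,
)

```text
clock: 27.28
tcp_pos: [0.484, 0.0786, 0.0547]
orientation: [-0.039, -3.14, 0.0]
contact_force: [-6.1, -0.4, 16.9]
grip_width: 0.0486
gripper_force: 33.6
```

```bash
python3 go.py 484.6,78.7,55,88.6
```

```text
t27.27 tcp [484.   78.6  54.7] close 88.6 tilt z [-0.001  0.    -1.   ] F [-6.1 -0.4 16.9] w 48.6 g 33.6 j [-0.33  0.48  0.05  2.14 -0.05  0.52  1.3 ]
484.6,78.7,55,88.6 dx -0.06 dy 0.01 dz -0.03 cm yaw -0.0 dist 1
```

Emit:
send_rows(
  steps=[
    {"dx":0,"dy":0,"dz":-0.12,"yaw":0,"gripper":0.35},
    {"dx":0,"dy":0,"dz":-0.12,"yaw":0,"gripper":0.35},
    {"dx":0,"dy":0,"dz":-0.12,"yaw":0,"gripper":0.7},
    {"dx":0,"dy":0,"dz":-0.12,"yaw":0,"gripper":0.9},
    {"dx":0,"dy":0,"dz":-0.12,"yaw":0,"gripper":0.9},
  ],
)

```text
clock: 27.9
tcp_pos: [0.4848, 0.0786, 0.0549]
orientation: [-0.039, -3.141, -0.0]
contact_force: [0.3, 0.1, -0.1]
grip_width: 0.0769
gripper_force: 0.0
```

Emit:
send_rows(
  steps=[
    {"dx":0,"dy":0,"dz":-2,"yaw":0,"gripper":1},
    {"dx":0,"dy":0,"dz":-7,"yaw":0,"gripper":1},
    {"dx":0,"dy":0,"dz":-13,"yaw":0,"gripper":1},
    {"dx":0,"dy":5,"dz":-13,"yaw":0,"gripper":1},
    {"dx":0,"dy":10,"dz":-13,"yaw":0,"gripper":1},
  ],
)

```text
clock: 28.52
tcp_pos: [0.4879, 0.1795, 0.1863]
orientation: [0.042, 3.139, 0.002]
contact_force: [-0.1, 0.4, -0.2]
grip_width: 0.0855
gripper_force: 0.0
```

Emit:
send_rows(
  steps=[
    {"dx":0,"dy":5,"dz":0,"yaw":0,"gripper":1},
    {"dx":0,"dy":10,"dz":0,"yaw":0,"gripper":1},
    {"dx":0,"dy":15,"dz":0,"yaw":0,"gripper":1},
    {"dx":0,"dy":20,"dz":0,"yaw":0,"gripper":1},
    {"dx":0,"dy":25,"dz":0,"yaw":0,"gripper":1},
  ],
)

```text
clock: 29.15
tcp_pos: [0.4933, 0.43, 0.1848]
orientation: [-0.039, -3.141, 0.0]
contact_force: [1.0, 0.0, 0.6]
grip_width: 0.0855
gripper_force: 0.0
```

```bash
python3 - <<'E'
from meas import *
from bench import imaging
for n in("scene","top"):
    f=imaging.grab_frame(n);P=cloud(f);ok=f["depth"]>0;G={}
    for k,c in {"green":(.564,.077),"pink":(.56,-.092)}.items():
        Q=box(P,ok,np.array(c),.06,.051,.064)
        if Q is not None: G[k]=rect(Q)[:2]; print(n,k,rect(Q))
    for k,c,z0 in (("duck",(.562,-.0075),.05),("bunny",(.5605,-.0927),.09),("plain",(.47,.328),.03)):
        Q=box(P,ok,np.array(c),.042,z0,.13)
        if Q is not None: print(n,k,rect(Q))
    for z in(.068,.072):
        Q=box(P,ok,np.array((.4846,.0787)),.04,z,.09); print(n,"jar",circ(Q),np.median(Q[:,2]))
    b=[b for b in blobs(mask(f,(0,150,90),(8,255,255))) if np.linalg.norm(np.median(P[b[2]],0)[:2]-[.4846,.0787])<.04]
    for q in b: print("lid px",q[0],q[1],plane(f,[q[0]],.073)*1000)
    if n=="scene": cv2.imwrite("pics/g8.png",cv2.resize(f["color"][150:300,220:420],None,fx=3.5,fy=3.5,interpolation=2)[:,:,::-1])
    else: cv2.imwrite("pics/g9.png",cv2.resize(f["color"][110:240,200:360],None,fx=4,fy=4,interpolation=2)[:,:,::-1])
E
python3 go.py
```

```text
scene green [563.7  76.7  73.4  72.2  86.5]
scene pink [559.7 -92.6  73.   70.8  88.3]
scene duck [565.5 -12.5  57.8  42.7  60.5]
scene bunny [559.8 -98.   61.7  35.9   0.5]
scene plain [470.8 323.6  61.7  34.5   6. ]
scene jar [484.4  76.   23.9 484.   76.   43.7  47.1] 0.07761351972028174
scene jar [483.8  77.   23.2 483.7  76.8  43.5  45.2] 0.07784620372155837
lid px [323.1 181.6] 286 [[485.7  75.2  73. ]]
top green [565.7  77.1  71.8  68.   -1.2]
top pink [561.3 -92.6  71.7  68.3  -2. ]
top duck [563.3  -7.7  62.4  45.7  88.8]
top bunny [560.8 -92.4  62.3  41.5  -1.9]
top plain [470.8 328.8  61.6  41.7  -4.1]
top jar [485.4  77.9  22.  485.2  77.7  43.   43.5] 0.07794469916176339
top jar [485.4  77.9  22.  485.3  77.7  43.   43.4] 0.07801000287214332
lid px [246.4 192.3] 264 [[484.5  77.4  73. ]]
t29.25 tcp [490.7 435.7 184.6] close 89.0 tilt z [-0.001  0.004 -1.   ] F [-0.8  0.1 -0.5] w 85.4 g 0.0 j [-0.8   0.51 -0.02  1.67  0.01  0.96  0.72]
```

View pics/g8.png

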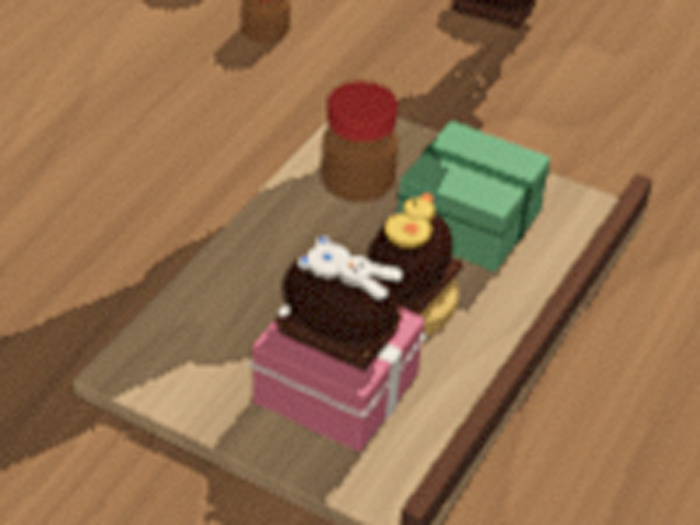

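View pics/g9.png

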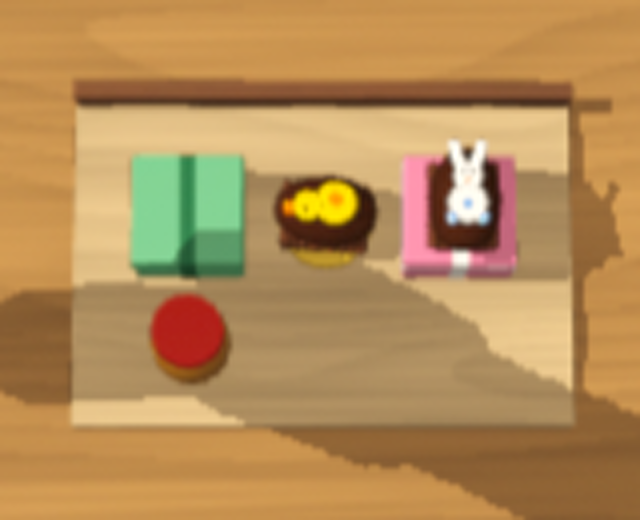

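Both views show the layout as asked. The jar is about 1 mm off its target, and the eggs are upright and centred. I'll let the arm settle and hand in.

Emit:
send_rows(
  steps=[
    {"dx":0,"dy":0,"dz":0,"yaw":0,"gripper":1},
    {"dx":0,"dy":0,"dz":0,"yaw":0,"gripper":1},
    {"dx":0,"dy":0,"dz":0,"yaw":0,"gripper":1},
    {"dx":0,"dy":0,"dz":0,"yaw":0,"gripper":1},
  ],
)

```text
clock: 29.75
tcp_pos: [0.4937, 0.4278, 0.1852]
orientation: [0.04, 3.141, -0.0]
contact_force: [0.4, -0.1, -0.5]
grip_width: 0.0854
gripper_force: 0.0
```

```bash
python3 -c "
from bench import workorder
print(workorder.hand_in())"
```

```text
the job is handed in; nothing more can be done
None
```

Job handed in at about 30 s: disc, duck egg, bunny egg and jar were placed in the order asked and measured within about 2 mm of their spots; the plain egg and cup were not touched, and no verdict came back.

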